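Paint pots to the bench rack in reverse order

TASK

Move the four paint pots from the brown wooden swatch tray into the pockets of the grey bench rack, one per pocket, in reverse order: the pot that starts nearest the tray's blue end goes into the pocket farthest from the rack's blue end, and so on along the row, so that the one that starts farthest from the tray's blue end stands next to the rack's blue end. Keep the pots upright and set them down rather than dropping them, so that each stands flat on its pocket's floor.

Things in the scene. Friction and masses are not known exactly. Their poses are not given: they have to be found in the camera images.
- pot_red: small round paint pot with a red screw lid, clear body with red paint inside; 38 mm diameter, 62 mm tall, smooth, 60 to 130 g; origin at the centre of its underside, z up. It starts upright on the red swatch tile.
- pot_yellow: small round paint pot with a yellow screw lid, clear body with yellow paint inside; 38 mm diameter, 62 mm tall, smooth, 60 to 130 g; origin at the centre of its underside, z up. It starts upright on the yellow swatch tile.
- pot_green: small round paint pot with a green screw lid, clear body with green paint inside; 38 mm diameter, 62 mm tall, smooth, 60 to 130 g; origin at the centre of its underside, z up. It starts upright on the green swatch tile.
- pot_white: small round paint pot with a white screw lid, clear body with white paint inside; 38 mm diameter, 62 mm tall, smooth, 60 to 130 g; origin at the centre of its underside, z up. It starts upright on the white swatch tile.
- swatch_red: flat red swatch tile under the red pot in the tray, 54 mm along the row x 66 mm across x 4 mm thick, fixed; marks where the red pot stood at the start. Origin at the centre of its underside, 12 mm above the table (the pot underside starts 16 mm above the table); x runs along the row of tiles (spacing 60 mm), y across it.
- swatch_yellow: flat yellow swatch tile under the yellow pot in the tray, 54 mm along the row x 66 mm across x 4 mm thick, fixed; marks where the yellow pot stood at the start. Origin at the centre of its underside, 12 mm above the table (the pot underside starts 16 mm above the table); x runs along the row of tiles (spacing 60 mm), y across it.
- swatch_green: flat green swatch tile under the green pot in the tray, 54 mm along the row x 66 mm across x 4 mm thick, fixed; marks where the green pot stood at the start. Origin at the centre of its underside, 12 mm above the table (the pot underside starts 16 mm above the table); x runs along the row of tiles (spacing 60 mm), y across it.
- swatch_white: flat white swatch tile under the white pot in the tray, 54 mm along the row x 66 mm across x 4 mm thick, fixed; marks where the white pot stood at the start. Origin at the centre of its underside, 12 mm above the table (the pot underside starts 16 mm above the table); x runs along the row of tiles (spacing 60 mm), y across it.
- tray_blue_end: blue end stop of the brown wooden swatch tray, 25 mm along the row x 70 mm across x 30 mm tall, fixed, its top 42 mm above the table; origin at the centre of its underside. It may be at either end of the tray; the other stop is plain wood of the same size. Nearest tile centre is 50 mm away, then 110, 170 and 230 mm.
- rack: grey-painted wooden bench rack, fixed, four open pockets in a row along its x axis. Origin at table height, midway along the pockets; pocket centres at x = -90, -30, 30, 90 mm, y = 0. Pockets 55 mm (x) by 60 mm (y), floor 6 mm and rim 22 mm above the table, walls 5 mm. Blue end block (25 x 70 mm, 34 mm tall) at its -x end, centred at x = -135 mm.

How it is judged:
By the outcome, as a careful person would: the job done as asked, in the order asked, and still so for the second after the job is handed in, with the robot touching nothing.
It also fails if it takes over 93 s, if anything falls off the work surface, if the arm or the gripper's body presses on something with over 40 N, if the wrist force passes 120 N, or if a joint passes its speed limit or range.

ROBOT

A 6-joint arm with a two-finger parallel gripper is mounted at the origin on the work surface. World frame = base frame: x ahead of the robot, y to its left, z up, the work surface at z = 0. Lengths are in m, angles in degrees, forces in N, time in s.
With the tool pointing down it reaches from about 0.3 to 0.85 m from the base axis. Payload 4.2 kg.
Tool frame: the origin (TCP) lies midway between the tips of the shut fingers; the grasp point (between the pads) lies 19 mm behind it; z points along the fingers, y is the direction in which the jaws open and shut (so a half turn about z gives the same grasp; the last joint's range is limited). The gripper opens to 91 mm and grips with 3 to 60 N. Pads are 32 mm wide; open, the fingers measure 118 mm over their backs; the gripper's body (76 mm by 178 mm) begins 60 mm behind the grasp point.
Start: joints at [-68.698, 18.312, 89.639, -0, 72.044, -1.146], TCP at [0.22, -0.531, 0.185] pointing down, gripper open.
Joint ranges: [-177.97, 177.97], [-48.28, 115.42], [12.27, 149.76], [-77.06, 257.06], [2.81, 150.46], [-146.56, 146.56]. Speed limits (degrees/s): [147.25, 147.25, 180, 180, 180, 180].

INTERFACE

Orientations are given as a 3x3 rotation matrix whose columns are the frame's x, y, z axes.
In Python, from workcell import arm gives the robot as it stands.
- The arm moves only by the tool move_arm, never from a script. Its argument "deltas" is a list of rows, each an object with "translation": the shift along the tool's x, y, z each as a share of 20 cm, from -1 to 1, a list of three; "roll": the turn about the tool's z as a share of 180 degrees, from -1 to 1. A call has 1 to 20 rows; each row is the pose to reach, as a shift and turn from the pose commanded when the call began, along the tool's axes at that moment, turning the shorter way round; what a row does not reach only later rows make up. A row lasts 1/12 s, in which the tool goes at most 41.7 mm and 7.16 degrees, less where a joint would pass 70% of its speed; a pose out of reach is approached as far as the arm can. A call with a number of a shift or a turn outside -1 to 1 is refused whole. A call with a gripper value outside its range is refused whole. "grip" is the closure, from -1 (fully open) to 1 (shut), so that 0 is half open, set as the call begins (left out, the last holds). The fingers move at their own pace and stop on an object; "grip_force" is the grip in N (left out, the last holds). Time passes only in rows, so rows that repeat a pose let the fingers close. It gives the time, the measured TCP pose, the force and the opening at its end, in the units of the state.
- arm.read_state(): the state, without advancing time (a new reading comes with each control period).
- arm.snapshot(name): name is "side" or "top" or "wrist"; returns the picture (400x640x3 uint8, red, green, blue); there is no depth.
- arm.camera_model(name): a dict with "K" (3x3 intrinsics, pixels), "R" (3x3) and "t" (3): a world point X has camera coordinates R X + t. Camera axes: x right, y down, z forward; pixel columns grow to the right and rows downward; lengths in m; the calibration is good to about 2 mm. A picture is of the moment at which its call begins: read the wrist's pose just before it. camera_model takes no time and is no camera call; for the wrist camera it gives the pose at the moment of the call.
- arm.sign_off(): hands the job in, once; it reports no verdict.
The state is a dict: "time": time; "joints": joint angles; "joint_velocities": joint speeds; "joint_efforts": joint torques, N m; "tool_pos": TCP position; "tool_rot": TCP orientation; "ft_force": force on the tool from outside, world axes, zero at the start; "ft_torque": the same for the moment, N m; "opening": finger opening in m.
Only numpy, scipy, OpenCV 4.12 (cv2) and the standard library are available. Lean on these libraries where they do the work, as an engineer would, in place of code of your own. Each camera call takes 0.05 s, during which the arm holds its last target.

## Working session

There is one attempt and no reset: what is moved stays moved. The work goes in short steps, Python scripts to look and compute and a tool call to move; the robot and the scene stay as the last step left them, time stands still between calls to the robot, and variables do not carry over. Pictures are saved under pics/ and viewed, and the job is handed in when it is done.

Besides the shell and the picture viewer there is one more tool, called after "Request:" as name([rows], argument=value, ...), one row to a line, values as JSON. move_arm: Moves the arm, as the interface text tells. Its arguments: {"type":"object","properties":{"deltas":{"type":"array"},"grip":{"type":"number"},"grip_force":{"type":"number"}},"required":["deltas"]}

```bash
ls; mkdir -p pics; python3 - <<'E'
from workcell import arm
import cv2
s=arm.read_state(); print(s)
for n in("top","side"):
    im=arm.snapshot(n); cv2.imwrite(f"pics/{n}0.png",im[:,:,::-1])
    m=arm.camera_model(n); print(n,m)
E
```

```text
pics
{'time': 0.0, 'joints': array([-6.86964784e+01,  1.83505587e+01,  8.97056690e+01,  1.31750143e-03,
        7.20425292e+01, -1.14472977e+00]), 'joint_velocities': array([ 0.02138705,  0.01243062, -0.03780414, -0.00438083,  0.01698946,
       -0.11777853]), 'joint_efforts': array([ 8.92149146e-04, -4.12455654e+01, -2.31969452e+01,  7.25299213e-02,
        4.55789943e-02, -1.59571737e-04]), 'tool_pos': array([ 0.21938487, -0.53091544,  0.18453616]), 'tool_rot': array([[ 9.24227521e-01,  3.81841751e-01, -6.05830750e-04],
       [ 3.81842227e-01, -9.24226114e-01,  1.61380271e-03],
       [ 5.62926521e-05, -1.72285264e-03, -9.99998514e-01]]), 'ft_force': array([-0.6606743 ,  1.04623495,  1.09719643]), 'ft_torque': array([ 0.00116943, -0.02960034,  0.02203052]), 'opening': 0.09104170077548462}
top {'K': array([[419.85584002,   0.        , 317.90022224],
       [  0.        , 419.85584002, 208.23435291],
       [  0.        ,   0.        ,   1.        ]]), 'R': array([[ 3.90759237e-03, -9.99790335e-01, -2.01001491e-02],
       [-9.82684231e-01, -1.15634737e-04, -1.85288124e-01],
       [ 1.85246951e-01,  2.04761300e-02, -9.82478649e-01]]), 't': array([-0.03346454,  0.55078485,  0.77865227])}
side {'K': array([[379.89117453,   0.        , 319.38852285],
       [  0.        , 379.89117453, 201.96973746],
       [  0.        ,   0.        ,   1.        ]]), 'R': array([[-9.64871749e-01, -2.62721299e-01,  1.62479355e-04],
       [-1.50249663e-01,  5.51300234e-01, -8.20666248e-01],
       [ 2.15516928e-01, -7.91862091e-01, -5.71407808e-01]]), 't': array([0.51970605, 0.13520247, 0.73498974])}
```

View pics/top0.png

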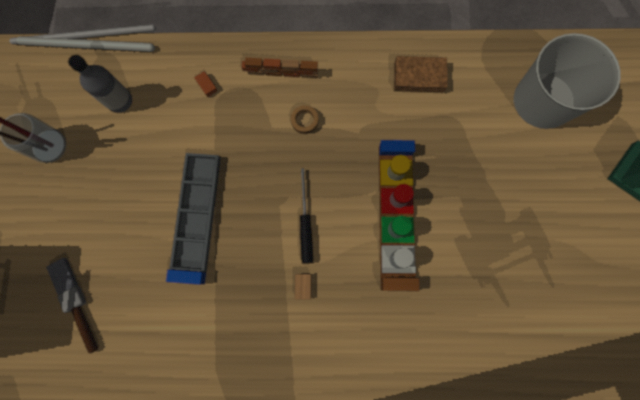

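View pics/side0.png

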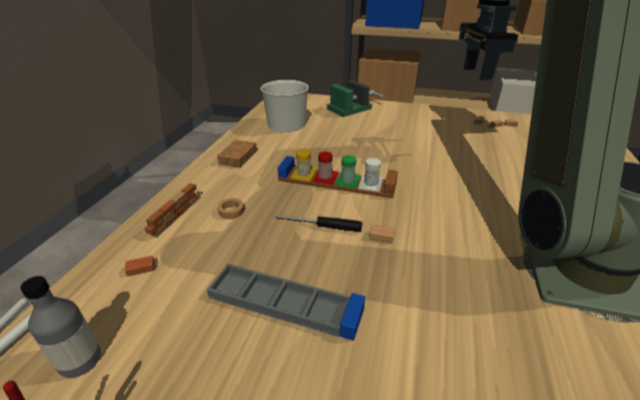

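The top view shows the tray at column ~398. Its blue stop is at row 147 (far end), followed by yellow (400,165), red (402,195), green (401,227) and white (402,258). The rack runs from (203,155) to its blue block at (186,277), which is the near end. So yellow goes to the far pocket, then red, green, and white next to the blue block. Next I'll measure positions.

```bash
cat > h.py <<'E'
import numpy as np, cv2
from workcell import arm
def ray(name,uv,z,m=None):
    m=m or arm.camera_model(name); 
    d=np.linalg.inv(m["K"])@np.array([uv[0],uv[1],1.]); d=m["R"].T@d; c=-m["R"].T@m["t"]
    return c+d*(z-c[2])/d[2]
def proj(name,X,m=None):
    m=m or arm.camera_model(name); p=m["K"]@(m["R"]@np.array(X)+m["t"]); return p[:2]/p[2]
E
python3 - <<'E'
from h import *
im=cv2.imread("pics/top0.png"); hsv=cv2.cvtColor(im,cv2.COLOR_BGR2HSV)
big=cv2.resize(im[130:300,360:440],None,fx=6,fy=6/1.8*1.0 if 0 else 3.5,interpolation=cv2.INTER_CUBIC)
cv2.imwrite("pics/tray.png",big)
a=cv2.resize(im[135:300,360:440],None,fx=3.6,fy=3.6,interpolation=cv2.INTER_CUBIC)
b=cv2.resize(im[135:300,150:240],None,fx=3.6,fy=3.6,interpolation=cv2.INTER_CUBIC)
cv2.imwrite("pics/crop.png",np.hstack([a,b]))
# blue
blue=cv2.inRange(hsv,(105,120,40),(130,255,255))
n,l,st,c=cv2.connectedComponentsWithStats(blue)
for i in range(1,n):
    if st[i,4]>40:
        r=cv2.minAreaRect(np.argwhere(l==i)[:,::-1].astype(np.float32)); print("blue",st[i],r)
# lids by brightness vs tile
H,S,V=[hsv[...,k] for k in range(3)]
for nme,(u,v) in dict(y=(400,165),r=(402,195),g=(401,227),w=(402,258)).items():
    print(nme); print(V[v-16:v+18:2,u-20:u+22:2])
# rack grey
g=((S<70)&(V<140)&(V>30)).astype(np.uint8); g[:, :165]=0;g[:,225:]=0;g[:148]=0;g[272:]=0
n,l,st,c=cv2.connectedComponentsWithStats(g); i=1+np.argmax(st[1:,4]); print(st[i],cv2.minAreaRect(np.argwhere(l==i)[:,::-1].astype(np.float32)))
E
```

```text
blue [380 141  35  13 441] ((397.0, 147.0), (12.0, 34.0), 90.0)
blue [167 270  38  14 437] ((185.48886108398438, 276.13909912109375), (37.041656494140625, 12.320638656616211), 4.5739216804504395)
y
[[ 67  83  84  83  84  85  84  84  84  85  83  83  85  84  84  84  83  67
   45  45  45]
 [ 63  66  65  66  66  64  67  68  66  65  67  68  67  67  68  68  69  54
   45  46  46]
 [ 55  43  41  41  43  42  42  43  41  41  40  42  43  42  42  40  41  40
   45  46  47]
 [ 53  49  51  53  54  48  49  52  67  75  79  74  63  52  51  53  44  46
   52  65  74]
 [ 75  76  77  80  76  72  75  94 104 106 107 105 104  94  81  80  64  64
  101 109 110]
 [ 78  82  88  87  88  82  92 107 106 106 106 107 104 104  94  86  68  67
  105 107 106]
 [ 90 103 104 104 105 103 106 108 107 107 106 105 106 106 102  89  56  53
   80  81  80]
 [ 92 107 108 107 106  98 108 107 106 107 106 106 105 104 103  79  52  42
   45  44  42]
 [ 91 106 107 107 103  91 107 108 106 107 105 107 105 106 103  76  49  41
   44  43  42]
 [ 94 107 107 107  95  84 101 108 106 107 107 106 106 106 100  60  44  42
   43  42  42]
 [ 92 106 10
[... 4588 characters left out ...]
8 128 126 100  66  65
   66  66  68]
 [113 128 128 127 115  83  80 105 127 128 129 129 128 126 112  79  67  63
   67  72  86]
 [110 127 125 126 123 110  88  80  93 114 122 125 118 113  98  97  92  68
   76 111 123]
 [ 98 113 112 113 112 112 108  95  90  93  99 107 109 112 114 126 120  73
   98 120 123]
 [ 97 112 109 110 110 110 109 108 108 110 108 109 109 109 110 123 119  72
  102 123 125]
 [ 88  98  99 100 101  99  99  98  99 100 101 100 100 100  99 103 109  68
   83 122 125]
 [ 73  73  80  81  82  76  79  79  77  75  75  77  80  77  72  74  82  64
   74 115 120]]
[ 167  153   54  119 4081] ((195.41383361816406, 213.54237365722656), (38.71995544433594, 122.4085922241211), 9.027613639831543)
```

View pics/crop.png

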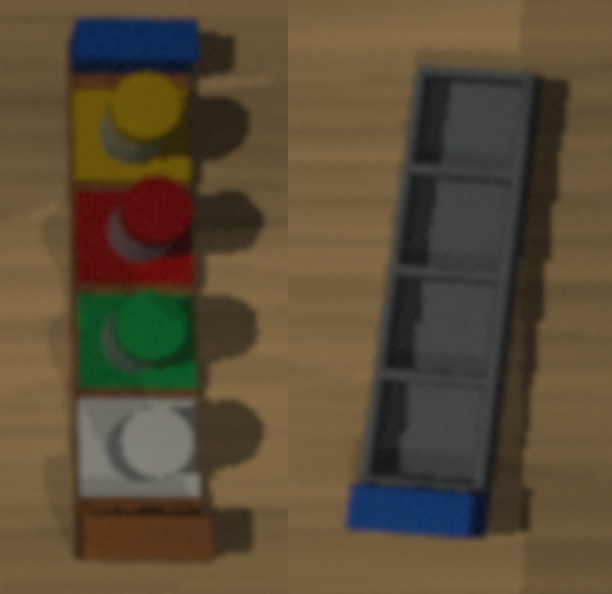

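```bash
python3 - <<'E'
from h import *
for n,(u,v) in dict(y=(147,106),r=(157,212),g=(151,327),w=(157,441)).items():
    print(n, ray("top",(360+u/3.6,135+v/3.6),0.078))
print("stop",ray("top",(397,146),0.042))
# rack: circa corners of left rim and centre
for u,v in [(416,67),(527,75),(363,484),(480,490)]:
    print(ray("top",(150+(u-288)/3.6,135+v/3.6),0.022))
im=cv2.imread("pics/top0.png")
b=cv2.resize(im[145:215,165:230],None,fx=8,fy=8,interpolation=cv2.INTER_CUBIC)*2
cv2.imwrite("pics/rk.png",np.clip(cv2.resize(im[145:215,165:230],None,fx=8,fy=8,interpolation=cv2.INTER_CUBIC).astype(int)*2,0,255))
im=cv2.imread("pics/side0.png")
cv2.imwrite("pics/sd.png",np.clip(cv2.resize(im[145:345,200:400],None,fx=3,fy=3,interpolation=cv2.INTER_CUBIC).astype(int)*1.5,0,255))
w=arm.snapshot("wrist");cv2.imwrite("pics/w0.png",w[:,:,::-1])
m=arm.camera_model("wrist");s=arm.read_state(); print(m, -m["R"].T@m["t"]-s["tool_pos"])
E
```

```text
y [ 0.63232633 -0.19362474  0.078     ]
r [ 0.57377054 -0.197019    0.078     ]
g [ 0.5119827 -0.1917969  0.078    ]
w [ 0.45244345 -0.19292114  0.078     ]
stop [ 0.68228796 -0.19367009  0.042     ]
[0.6737357 0.2483514 0.022    ]
[0.6686764  0.18263158 0.022     ]
[0.43134586 0.26288345 0.022     ]
[0.42824373 0.19713097 0.022     ]
{'K': array([[337.67648959,   0.        , 314.06865489],
       [  0.        , 337.67648959, 199.38498013],
       [  0.        ,   0.        ,   1.        ]]), 'R': array([[ 0.38091494, -0.92460795, -0.00198765],
       [-0.89583539, -0.3695918 ,  0.24674045],
       [-0.2288728 , -0.09220652, -0.96907956]]), 't': array([-0.57374988, -0.02736913,  0.3900028 ])} [0.06387324 0.02640951 0.19882432][ WARN:0@0.355] global loadsave.cpp:1063 imwrite_ Unsupported depth image for selected encoder is fallbacked to CV_8U.
```

View pics/rk.png

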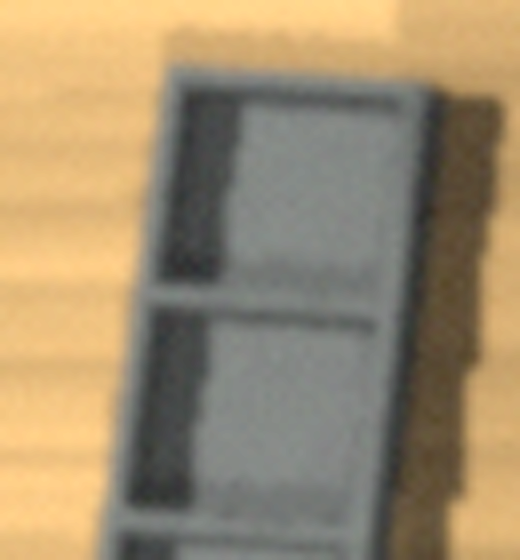

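View pics/w0.png

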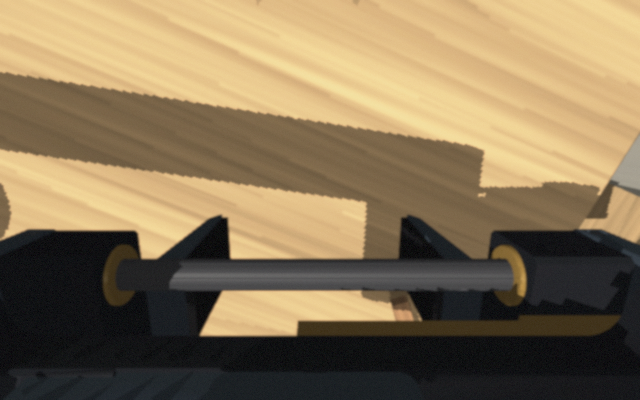

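View pics/sd.png

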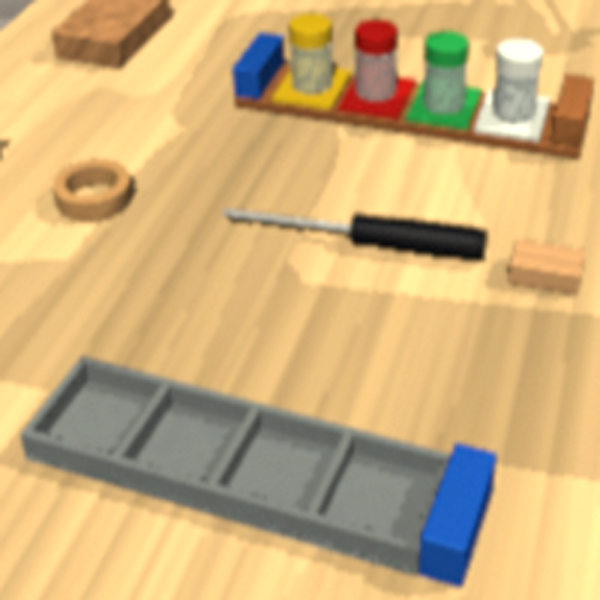

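The wrist view shows only bare table and the fingers. The side crop confirms the layout: its rack rim corners are at crop (85,357), (22,432) and (422,548). I'll cross-check the rack from both views.

```bash
python3 - <<'E'
from h import *
T=lambda u,v:(165+u/8,145+v/8)
print("top far L/R",ray("top",T(176,68),.022)[:2],ray("top",T(428,90),.022)[:2])
S=lambda u,v:(200+u/3,145+v/3)
for p in [(85,357),(22,432),(450,457),(420,548)]: print("side rim",ray("side",S(*p),.022)[:2])
# lid tops side
for n,p in dict(y=(311,20),r=(376,27),g=(446,38),w=(519,46)).items(): print(n,ray("side",S(*p),.078)[:2])
E
```

```text
top far L/R [0.67397242 0.24529451] [0.66775027 0.17811634]
side rim [0.66793716 0.18318311]
side rim [0.67538637 0.24999746]
side rim [0.42884941 0.20242588]
side rim [0.43184821 0.26750392]
y [ 0.63281631 -0.19171546]
r [ 0.57575039 -0.19395426]
g [ 0.51441948 -0.19031466]
w [ 0.45348981 -0.19253832]
```

Request:
move_arm([
  {"translation": [0.1,-0.06,0],"roll": 0.03},
  {"translation": [0.3,-0.18,0],"roll": 0.06},
  {"translation": [0.5,-0.33,0],"roll": 0.1},
  {"translation": [0.7,-0.46,0],"roll": 0.125},
  {"translation": [0.86,-0.56,0],"roll": 0.125},
  {"translation": [0.86,-0.56,0],"roll": 0.125},
])

```text
time: 0.65
tool_pos: [0.3373, -0.3582, 0.1852]
tool_rot: [[1.0, 0.001, 0.0], [0.001, -1.0, 0.002], [0.001, -0.002, -1.0]]
ft_force: [-0.4, -1.0, -1.0]
opening: 0.0912
```

Request:
move_arm([
  {"translation": [0.1,-0.14,0],"roll": 0},
  {"translation": [0.25,-0.35,0],"roll": 0},
  {"translation": [0.4,-0.55,0],"roll": 0},
  {"translation": [0.53,-0.74,0],"roll": 0},
  {"translation": [0.58,-0.82,0],"roll": 0},
  {"translation": [0.58,-0.82,0],"roll": 0},
  {"translation": [0.58,-0.82,0],"roll": 0},
])

```text
time: 1.23
tool_pos: [0.4526, -0.1966, 0.185]
tool_rot: [[1.0, 0.004, -0.001], [0.004, -1.0, -0.0], [-0.001, 0.0, -1.0]]
ft_force: [0.1, -0.1, 0.9]
opening: 0.0912
```

```bash
python3 - <<'E'
from h import *
s=arm.read_state(); m=arm.camera_model("wrist"); w=arm.snapshot("wrist");cv2.imwrite("pics/w1.png",w[:,:,::-1])
np.savez("w1.npz",**m); print(s["tool_pos"],s["joints"])
for p in [(.6326,-.1927),(.5748,-.1955),(.5132,-.191),(.453,-.1927)]: print(proj("wrist",[*p,.078],m).round(1))
E
```

```text
[ 0.45257413 -0.19663585  0.18503213] [-2.48049256e+01  1.09911060e+01  9.98560263e+01 -2.12056676e-02
  6.91918667e+01  6.49913380e+01]
[310.3 -30.7]
[313.7  47.8]
[308.4 123. ]
[310.3 189.5]
```

View pics/w1.png

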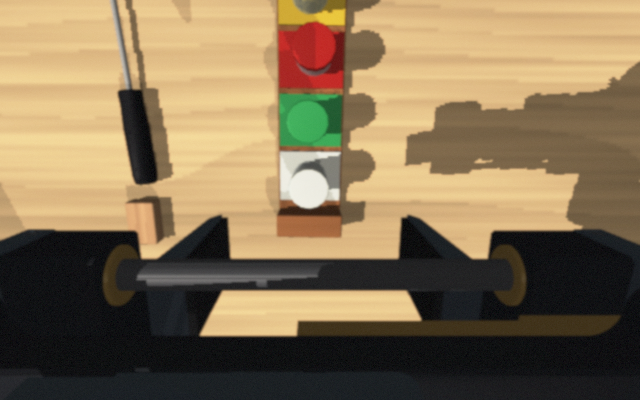

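The wrist view shows the white lid at (308,188), green at (307,121) and red at (317,45). All are within about 3 px of the predictions. I'll do a quick circle fit and then grasp white.

```bash
python3 - <<'E'
from h import *
m=dict(np.load("w1.npz")); im=cv2.imread("pics/w1.png"); hsv=cv2.cvtColor(im,cv2.COLOR_BGR2HSV)
for n,(u,v) in dict(r=(317,45),g=(307,121),w=(308,190)).items():
    c0=hsv[v,u].astype(int); 
    mask=(np.abs(hsv.astype(int)-c0).max(2)<28).astype(np.uint8) if n!='w' else ((hsv[...,1]<60)&(hsv[...,2]>205)).astype(np.uint8)
    mask=cv2.morphologyEx(mask,cv2.MORPH_OPEN,np.ones((5,5),np.uint8))
    k,l,st,c=cv2.connectedComponentsWithStats(mask); i=l[v,u]; 
    (x,y),r=cv2.minEnclosingCircle(np.argwhere(l==i)[:,::-1].astype(np.float32))
    print(n,st[i],c[i],(x,y,r),ray("wrist",c[i],.078,m)[:2])
E
```

```text
r [ 278    0   57   86 2669] [302.1225178   42.58373923] (291.16192626953125, 41.61865234375, 43.650394439697266) [ 0.57877902 -0.18584463]
g [ 281   95   59   50 2143] [304.0709286  122.68642091] (310.0, 119.5, 37.963897705078125) [ 0.51348457 -0.18717164]
w [ 280  152   48   56 1948] [301.95687885 180.07494867] (304.4963684082031, 175.33251953125, 32.41646194458008) [ 0.46189763 -0.18498593]
```

Request:
move_arm([
  {"translation": [0.007,-0.022,0.1],"roll": 0},
  {"translation": [0.007,-0.022,0.25],"roll": 0},
  {"translation": [0.007,-0.022,0.4],"roll": 0},
  {"translation": [0.007,-0.022,0.55],"roll": 0},
  {"translation": [0.007,-0.022,0.66],"roll": 0},
  {"translation": [0.007,-0.022,0.725],"roll": 0},
  {"translation": [0.007,-0.022,0.725],"roll": 0},
  {"translation": [0.007,-0.022,0.725],"roll": 0},
], grip=-0.5)

```text
time: 1.95
tool_pos: [0.4524, -0.1952, 0.0401]
tool_rot: [[1.0, -0.003, -0.001], [-0.003, -1.0, 0.0], [-0.001, -0.0, -1.0]]
ft_force: [0.5, -0.5, 0.6]
opening: 0.068
```

```bash
python3 - <<'E'
from h import *
s=arm.read_state(); print(s["tool_pos"],s["ft_force"],s["opening"])
w=arm.snapshot("wrist");cv2.imwrite("pics/w2.png",w[:,:,::-1]); print(arm.read_state()["tool_pos"])
E
```

```text
[ 0.45235949 -0.19515557  0.04006882] [ 0.50798673 -0.52584916  0.60484092] 0.06803205632316123
[ 0.45332747 -0.19532219  0.04095056]
```

View pics/w2.png

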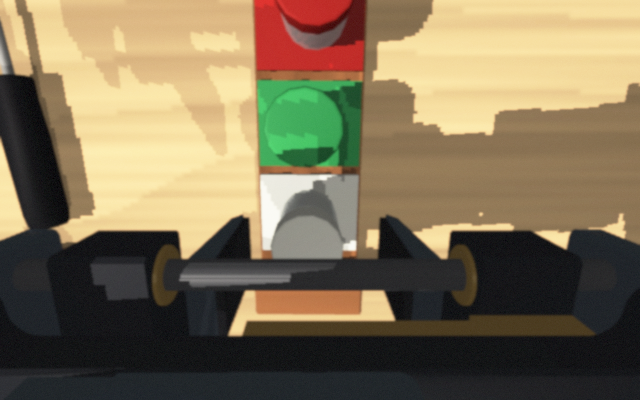

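White pot sits between the fingers (pot centre col ~307, finger midline ~314), so I'll shift 3 mm and close.

Request:
move_arm([
  {"translation": [0,-0.015,0],"roll": 0},
  {"translation": [0,-0.015,0],"roll": 0},
  {"translation": [0,-0.015,0],"roll": 0},
  {"translation": [0,-0.015,0],"roll": 0},
  {"translation": [0,-0.015,0],"roll": 0},
  {"translation": [0,-0.015,0],"roll": 0},
  {"translation": [0,-0.015,0],"roll": 0},
], grip=1, grip_force=18)

```text
time: 2.58
tool_pos: [0.4537, -0.1911, 0.0408]
tool_rot: [[1.0, -0.001, 0.001], [-0.001, -1.0, -0.0], [0.001, 0.0, -1.0]]
ft_force: [0.1, -0.7, 2.5]
opening: 0.0371
```

Request:
move_arm([
  {"translation": [0,0,-0.05],"roll": 0},
  {"translation": [0,0,-0.15],"roll": 0},
  {"translation": [0,-0.05,-0.3],"roll": 0},
  {"translation": [0,-0.15,-0.42],"roll": 0},
  {"translation": [0,-0.3,-0.5],"roll": 0},
  {"translation": [0,-0.46,-0.5],"roll": 0},
  {"translation": [0,-0.62,-0.5],"roll": 0},
  {"translation": [0,-0.78,-0.5],"roll": 0},
  {"translation": [0,-0.92,-0.5],"roll": 0},
  {"translation": [0,-1,-0.5],"roll": 0},
])

```text
time: 3.42
tool_pos: [0.4528, 0.0116, 0.1401]
tool_rot: [[1.0, 0.001, -0.001], [0.001, -1.0, 0.001], [-0.001, -0.001, -1.0]]
ft_force: [0.1, -0.2, -1.4]
opening: 0.0371
```

Request:
move_arm([
  {"translation": [0,-0.1,0],"roll": 0},
  {"translation": [0,-0.25,0],"roll": 0.01},
  {"translation": [0.01,-0.4,0],"roll": 0.02},
  {"translation": [0.02,-0.55,0],"roll": 0.025},
  {"translation": [0.03,-0.7,0],"roll": 0.025},
  {"translation": [0.03,-0.84,0],"roll": 0.025},
  {"translation": [0.03,-0.95,0],"roll": 0.025},
  {"translation": [0.03,-1,0],"roll": 0.025},
  {"translation": [0.03,-1,0],"roll": 0.025},
  {"translation": [0.03,-1,0],"roll": 0.025},
])

```text
time: 4.25
tool_pos: [0.4593, 0.2084, 0.1399]
tool_rot: [[0.997, -0.078, -0.001], [-0.078, -0.997, -0.001], [-0.001, 0.001, -1.0]]
ft_force: [-0.0, -0.1, -1.9]
opening: 0.0374
```

```bash
python3 - <<'E'
from h import *
s=arm.read_state(); m=arm.camera_model("wrist"); w=arm.snapshot("wrist");cv2.imwrite("pics/w3.png",w[:,:,::-1])
np.savez("w3.npz",**m); print(s["tool_pos"],s["opening"],s["joints"]); print(s["tool_rot"])
E
```

```text
[0.45927212 0.20844517 0.1399243 ] 0.03740996967128673 [ 2.31416632e+01  1.40550957e+01  1.02695406e+02 -5.69962319e-02
  6.33300400e+01  1.17660801e+02]
[[ 9.96925809e-01 -7.83456599e-02 -9.43061703e-04]
 [-7.83469091e-02 -9.96925216e-01 -1.36978180e-03]
 [-8.32845532e-04  1.43945679e-03 -9.99998617e-01]]
```

View pics/w3.png

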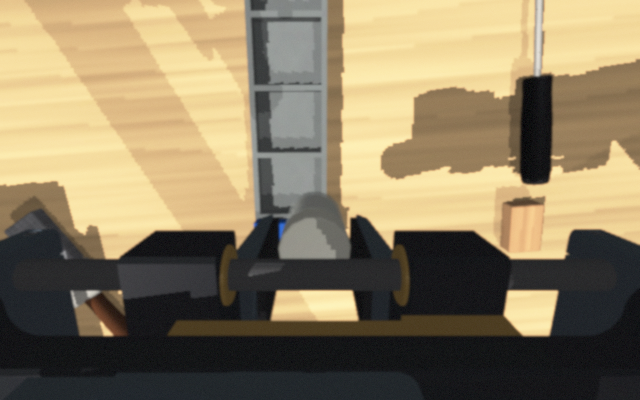

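```bash
python3 - <<'E'
from h import *
im=cv2.imread("pics/w3.png")
cv2.imwrite("pics/w3c.png",cv2.resize(im[0:225,230:350],None,fx=4,fy=2.6,interpolation=cv2.INTER_CUBIC))
E
```

```text
(no output)
```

View pics/w3c.png

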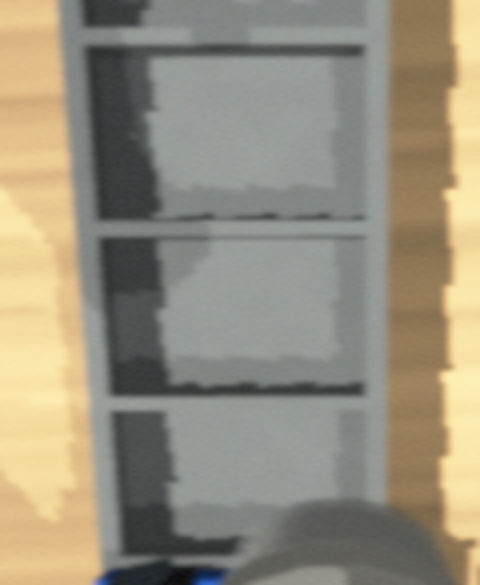

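```bash
python3 - <<'E'
from h import *
m=dict(np.load("w3.npz"))
C=lambda u,v:(230+u/4,v/2.6)
pts=[];loc=[]
for x,(v,l,r) in {-60:(403,95,386),0:(230,82,387),60:(37,66,388)}.items():
    for u,y in((l,35),(r,-35)):
        p=ray("wrist",C(u,v),.022,m)[:2]; pts.append(p); loc.append((x/1e3,y/1e3)); print(x,y,p.round(4))
p=np.array(pts)[:,0]+1j*np.array(pts)[:,1]; q=np.array(loc)@[1,1j]
a=np.vdot(q-q.mean(),p-p.mean()); s=abs(a)/np.sum(abs(q-q.mean())**2); th=np.angle(a); c=p.mean()-np.exp(1j*th)*q.mean()
print("scale",s,"th",np.degrees(th),"c",c)
for x in(-.09,-.03,.03,.09): print(x,(c+np.exp(1j*th)*x).round(4))
E
```

```text
-60 35 [0.4948 0.2626]
-60 -35 [0.4893 0.1947]
0 35 [0.5539 0.2581]
0 -35 [0.5485 0.1903]
60 35 [0.6138 0.254 ]
60 -35 [0.6084 0.1858]
scale 0.9875407923263826 th -4.302933163735203 c (0.5514399195897942+0.22423919924323465j)
-0.09 (0.4617+0.231j)
-0.03 (0.5215+0.2265j)
0.03 (0.5814+0.222j)
0.09 (0.6412+0.2175j)
```

Request:
move_arm([
  {"translation": [0,-0.05,0],"roll": 0},
  {"translation": [0,-0.108,0.05],"roll": 0},
  {"translation": [0,-0.108,0.15],"roll": 0},
  {"translation": [0,-0.108,0.27],"roll": 0},
  {"translation": [0,-0.108,0.38],"roll": 0},
  {"translation": [0,-0.108,0.46],"roll": 0},
  {"translation": [0,-0.108,0.51],"roll": 0},
  {"translation": [0,-0.108,0.535],"roll": 0},
  {"translation": [0,-0.108,0.54],"roll": 0},
  {"translation": [0,-0.108,0.54],"roll": 0},
])

```text
time: 5.13
tool_pos: [0.4619, 0.2308, 0.0325]
tool_rot: [[0.997, -0.08, 0.001], [-0.08, -0.997, 0.0], [0.001, -0.0, -1.0]]
ft_force: [-0.0, 0.3, -0.4]
opening: 0.0376
```

Request:
move_arm([
  {"translation": [0,0,0.004],"roll": 0},
  {"translation": [0,0,0.008],"roll": 0},
  {"translation": [0,0,0.008],"roll": 0},
])

```text
time: 5.38
tool_pos: [0.4619, 0.2308, 0.0314]
tool_rot: [[0.997, -0.079, 0.001], [-0.079, -0.997, 0.001], [0.001, -0.001, -1.0]]
ft_force: [-0.5, -0.8, -1.1]
opening: 0.0367
```

```bash
python3 - <<'E'
from h import *
s=arm.read_state(); print(s["tool_pos"],s["ft_force"],s["opening"])
w=arm.snapshot("side");cv2.imwrite("pics/s3.png",cv2.resize(w[200:360,180:400,::-1],None,fx=3.5,fy=3.5)); print(arm.read_state()["tool_pos"],arm.read_state()["ft_force"])
E
```

```text
[0.46185652 0.23075641 0.0313717 ] [-0.4584982  -0.7718224  -1.13022941] 0.03673643833535634
[0.46174415 0.23070218 0.03126227] [-0.0282793  -0.16179985 -1.4665533 ]
```

View pics/s3.png

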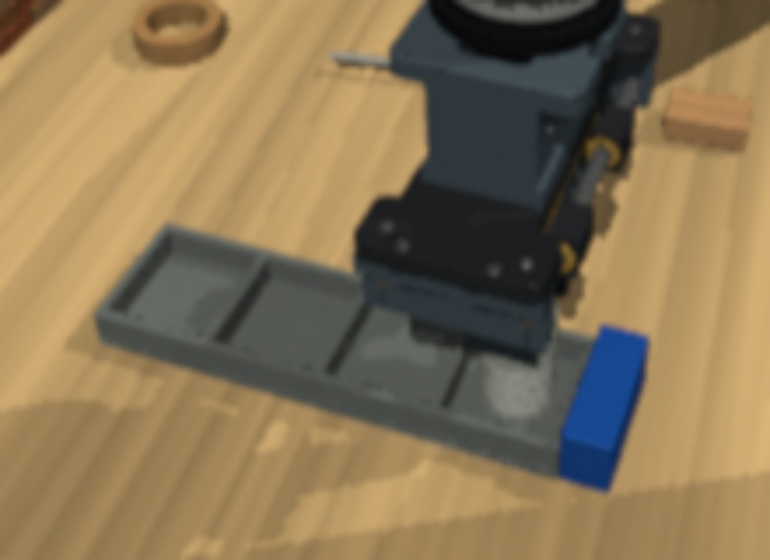

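The pot is inside the pocket next to the blue block. The force still shows its weight, so I'll lower a little further.

Request:
move_arm([
  {"translation": [0,0,0.004],"roll": 0},
  {"translation": [0,0,0.007],"roll": 0},
  {"translation": [0,0,0.007],"roll": 0},
])

```text
time: 5.68
tool_pos: [0.462, 0.2307, 0.0307]
tool_rot: [[0.997, -0.079, 0.002], [-0.079, -0.997, 0.0], [0.002, -0.001, -1.0]]
ft_force: [-1.7, -1.4, 6.2]
opening: 0.0371
```

Contact at about 6 N. Release, then lift.

Request:
move_arm([
  {"translation": [0,0,0],"roll": 0},
  {"translation": [0,0,0],"roll": 0},
  {"translation": [0,0,0],"roll": 0},
  {"translation": [0,0,0],"roll": 0},
  {"translation": [0,0,-0.05],"roll": 0},
  {"translation": [0,0,-0.2],"roll": 0},
  {"translation": [0,0,-0.38],"roll": 0},
  {"translation": [0,0.15,-0.5],"roll": 0},
  {"translation": [0,0.32,-0.55],"roll": 0},
  {"translation": [0,0.5,-0.55],"roll": 0},
  {"translation": [0,0.7,-0.55],"roll": 0},
  {"translation": [0,0.85,-0.55],"roll": 0},
  {"translation": [0,0.95,-0.55],"roll": 0},
  {"translation": [0,1,-0.55],"roll": 0},
], grip=-0.5)

```text
time: 6.85
tool_pos: [0.4452, 0.029, 0.1401]
tool_rot: [[0.997, -0.082, 0.001], [-0.082, -0.997, -0.001], [0.001, 0.001, -1.0]]
ft_force: [0.5, 0.1, 0.2]
opening: 0.0686
```

```bash
python3 - <<'E'
from h import *
s=arm.read_state(); print(s["tool_pos"],s["ft_force"],s["opening"])
for n in("side","top"):
    w=arm.snapshot(n);cv2.imwrite(f"pics/{n}4.png",w[:,:,::-1])
a=cv2.imread("pics/side4.png")[200:360,180:400];b=cv2.imread("pics/top4.png")[140:300,150:260]
cv2.imwrite("pics/m4.png",np.hstack([cv2.resize(a,None,fx=2.4,fy=2.4),cv2.resize(b,None,fx=2.4,fy=2.4)]))
print(arm.read_state()["tool_pos"])
E
```

```text
[0.44516112 0.02902304 0.14008   ] [0.48540705 0.11279615 0.20144597] 0.0686494628753754
[0.44560083 0.03029884 0.13985702]
```

View pics/m4.png

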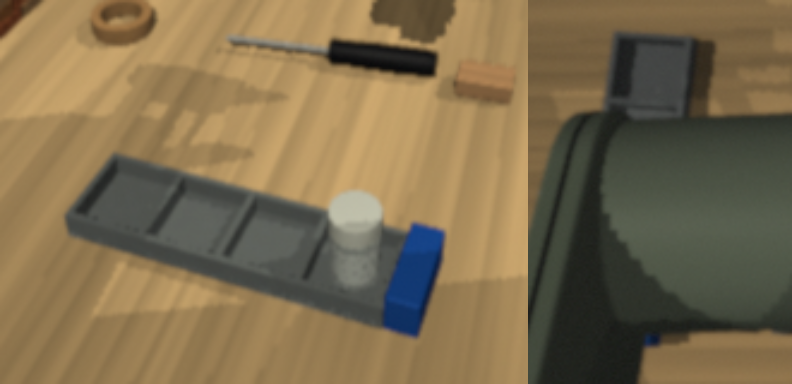

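White is standing upright in the pocket beside the blue block. Next is green.

Request:
move_arm([
  {"translation": [0.05,0.1,0],"roll": 0},
  {"translation": [0.12,0.27,0],"roll": -0.01},
  {"translation": [0.2,0.45,0],"roll": -0.02},
  {"translation": [0.28,0.62,0],"roll": -0.025},
  {"translation": [0.36,0.8,0],"roll": -0.025},
  {"translation": [0.41,0.93,0],"roll": -0.025},
  {"translation": [0.43,1,0],"roll": -0.025},
  {"translation": [0.43,1,0],"roll": -0.025},
  {"translation": [0.43,1,0],"roll": -0.025},
])

```text
time: 7.7
tool_pos: [0.5154, -0.1738, 0.139]
tool_rot: [[1.0, -0.001, -0.001], [-0.001, -1.0, 0.001], [-0.001, -0.001, -1.0]]
ft_force: [0.3, 0.4, -0.2]
opening: 0.0682
```

```bash
python3 - <<'E'
from h import *
s=arm.read_state(); m=arm.camera_model("wrist");w=arm.snapshot("wrist");cv2.imwrite("pics/w5.png",w[:,:,::-1]);np.savez("w5.npz",**m)
print(arm.read_state()["tool_pos"]); print(s["tool_rot"][:2,:2])
E
```

```text
[ 0.51510556 -0.17326098  0.13910803]
[[ 0.99999899 -0.00101076]
 [-0.00100934 -0.99999847]]
```

View pics/w5.png

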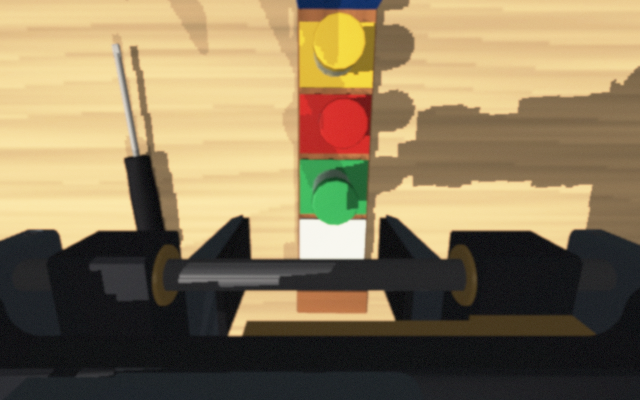

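```bash
python3 - <<'E'
from h import *
m=dict(np.load("w5.npz"))
for n,p in dict(y=(339,41),r=(344,121),g=(335,201)).items(): print(n,ray("wrist",p,.078,m)[:2])
E
```

```text
y [ 0.63398241 -0.19119992]
r [ 0.5787189  -0.19584306]
g [ 0.51676874 -0.18992268]
```

The wrist view shows lids at yellow (339,41), red (344,121) and green (335,201), consistent within 3 mm. Descending on green.

Request:
move_arm([
  {"translation": [0,0.05,0],"roll": 0},
  {"translation": [0,0.082,0.05],"roll": 0},
  {"translation": [0,0.082,0.18],"roll": 0},
  {"translation": [0,0.082,0.32],"roll": 0},
  {"translation": [0,0.082,0.44],"roll": 0},
  {"translation": [0,0.082,0.495],"roll": 0},
  {"translation": [0,0.082,0.495],"roll": 0},
  {"translation": [0,0.082,0.495],"roll": 0},
])

```text
time: 8.42
tool_pos: [0.5149, -0.191, 0.0397]
tool_rot: [[1.0, -0.0, -0.001], [-0.0, -1.0, 0.0], [-0.001, -0.0, -1.0]]
ft_force: [0.9, 0.6, -0.4]
opening: 0.0686
```

Request:
move_arm([
  {"translation": [0,0,0],"roll": 0},
  {"translation": [0,0,0],"roll": 0},
  {"translation": [0,0,0],"roll": 0},
  {"translation": [0,0,0],"roll": 0},
  {"translation": [0,0,0],"roll": 0},
  {"translation": [0,0,0],"roll": 0},
  {"translation": [0,0,0],"roll": 0},
], grip=1)

```text
time: 9.0
tool_pos: [0.5158, -0.1915, 0.0409]
tool_rot: [[1.0, -0.001, 0.001], [-0.001, -1.0, -0.0], [0.001, 0.0, -1.0]]
ft_force: [-0.3, 0.9, 3.3]
opening: 0.0371
```

Request:
move_arm([
  {"translation": [0,0,-0.05],"roll": 0},
  {"translation": [0,0,-0.15],"roll": 0},
  {"translation": [0,-0.05,-0.3],"roll": 0},
  {"translation": [0,-0.15,-0.42],"roll": 0},
  {"translation": [0,-0.3,-0.5],"roll": 0},
  {"translation": [0,-0.46,-0.5],"roll": 0},
  {"translation": [0,-0.62,-0.5],"roll": 0},
  {"translation": [0,-0.78,-0.5],"roll": 0},
  {"translation": [0,-0.92,-0.5],"roll": 0},
  {"translation": [0,-1,-0.5],"roll": 0},
])

```text
time: 9.83
tool_pos: [0.5151, 0.0113, 0.1409]
tool_rot: [[1.0, 0.001, 0.0], [0.001, -1.0, 0.001], [0.0, -0.001, -1.0]]
ft_force: [0.2, -0.1, -1.2]
opening: 0.037
```

Request:
move_arm([
  {"translation": [0,-0.1,0],"roll": 0},
  {"translation": [0,-0.25,0],"roll": 0.01},
  {"translation": [0.01,-0.4,0],"roll": 0.02},
  {"translation": [0.02,-0.55,0],"roll": 0.024},
  {"translation": [0.03,-0.7,0],"roll": 0.024},
  {"translation": [0.03,-0.84,0],"roll": 0.024},
  {"translation": [0.03,-0.95,0],"roll": 0.024},
  {"translation": [0.03,-1,0],"roll": 0.024},
  {"translation": [0.03,-1,0],"roll": 0.024},
  {"translation": [0.03,-1,0],"roll": 0.024},
])

```text
time: 10.67
tool_pos: [0.5215, 0.208, 0.1403]
tool_rot: [[0.997, -0.075, -0.0], [-0.075, -0.997, -0.001], [-0.0, 0.001, -1.0]]
ft_force: [-0.1, -0.4, -0.5]
opening: 0.0372
```

Request:
move_arm([
  {"translation": [-0.007,-0.05,0],"roll": 0},
  {"translation": [-0.007,-0.09,0.05],"roll": 0},
  {"translation": [-0.007,-0.09,0.15],"roll": 0},
  {"translation": [-0.007,-0.09,0.27],"roll": 0},
  {"translation": [-0.007,-0.09,0.38],"roll": 0},
  {"translation": [-0.007,-0.09,0.46],"roll": 0},
  {"translation": [-0.007,-0.09,0.51],"roll": 0},
  {"translation": [-0.007,-0.09,0.53],"roll": 0},
  {"translation": [-0.007,-0.09,0.54],"roll": 0},
  {"translation": [-0.007,-0.09,0.545],"roll": 0},
  {"translation": [-0.007,-0.09,0.545],"roll": 0},
  {"translation": [-0.007,-0.09,0.545],"roll": 0},
])

```text
time: 11.67
tool_pos: [0.5224, 0.2269, 0.0322]
tool_rot: [[0.997, -0.076, 0.002], [-0.076, -0.997, 0.001], [0.002, -0.001, -1.0]]
ft_force: [-0.2, 0.3, -1.1]
opening: 0.0366
```

Request:
move_arm([
  {"translation": [0,0,0.004],"roll": 0},
  {"translation": [0,0,0.008],"roll": 0},
  {"translation": [0,0,0.008],"roll": 0},
  {"translation": [0,0,0.008],"roll": 0},
])

```text
time: 12.0
tool_pos: [0.5225, 0.227, 0.0309]
tool_rot: [[0.997, -0.076, 0.002], [-0.076, -0.997, 0.001], [0.002, -0.001, -1.0]]
ft_force: [-1.3, 0.6, 5.9]
opening: 0.0375
```

Request:
move_arm([
  {"translation": [0,0,0],"roll": 0},
  {"translation": [0,0,0],"roll": 0},
  {"translation": [0,0,0],"roll": 0},
  {"translation": [0,0,0],"roll": 0},
  {"translation": [0,0,-0.05],"roll": 0},
  {"translation": [0,0,-0.2],"roll": 0},
  {"translation": [0,0,-0.38],"roll": 0},
  {"translation": [0,0.15,-0.5],"roll": 0},
  {"translation": [0,0.32,-0.55],"roll": 0},
  {"translation": [0,0.5,-0.55],"roll": 0},
  {"translation": [0,0.7,-0.55],"roll": 0},
  {"translation": [0,0.85,-0.55],"roll": 0},
  {"translation": [0,0.95,-0.55],"roll": 0},
  {"translation": [0,1,-0.55],"roll": 0},
], grip=-0.5)

```text
time: 13.17
tool_pos: [0.5061, 0.0249, 0.1405]
tool_rot: [[0.997, -0.079, 0.001], [-0.079, -0.997, -0.001], [0.001, 0.001, -1.0]]
ft_force: [0.4, 0.9, -0.6]
opening: 0.0681
```

```bash
python3 - <<'E'
from h import *
w=arm.snapshot("side");cv2.imwrite("pics/s6.png",cv2.resize(w[140:360,180:420,::-1],None,fx=2.4,fy=2.4))
s=arm.read_state(); print(s["tool_pos"],s["ft_force"],s["opening"]); print(s["tool_rot"][:2,:2])
E
```

```text
[0.50620826 0.02448485 0.14039717] [ 0.57785956 -0.32637732  0.47386059] 0.0682297053646891
[[ 0.99688491 -0.07886827]
 [-0.07886757 -0.99688433]]
```

View pics/s6.png

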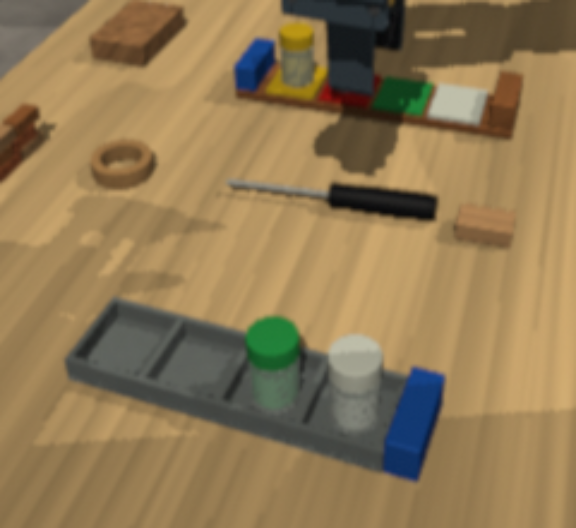

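White and green stand upright in the two near pockets. Next is red.

Request:
move_arm([
  {"translation": [0.05,0.1,0],"roll": 0},
  {"translation": [0.12,0.27,0],"roll": -0.01},
  {"translation": [0.2,0.45,0],"roll": -0.02},
  {"translation": [0.28,0.62,0],"roll": -0.025},
  {"translation": [0.36,0.8,0],"roll": -0.025},
  {"translation": [0.41,0.93,0],"roll": -0.025},
  {"translation": [0.43,1,0],"roll": -0.025},
  {"translation": [0.43,1,0],"roll": -0.025},
  {"translation": [0.43,1,0],"roll": -0.025},
])

```text
time: 13.97
tool_pos: [0.5768, -0.1777, 0.1395]
tool_rot: [[1.0, 0.002, -0.001], [0.002, -1.0, 0.001], [-0.001, -0.001, -1.0]]
ft_force: [-0.3, 1.1, -0.1]
opening: 0.0684
```

```bash
python3 - <<'E'
from h import *
s=arm.read_state(); m=arm.camera_model("wrist");w=arm.snapshot("wrist");cv2.imwrite("pics/w7.png",w[:,:,::-1]);np.savez("w7.npz",**m)
print(arm.read_state()["tool_pos"]); print(s["tool_rot"][:2,:2])
E
```

```text
[ 0.57660526 -0.17700647  0.13959151]
[[ 0.99999788  0.00185818]
 [ 0.00185941 -0.99999731]]
```

View pics/w7.png

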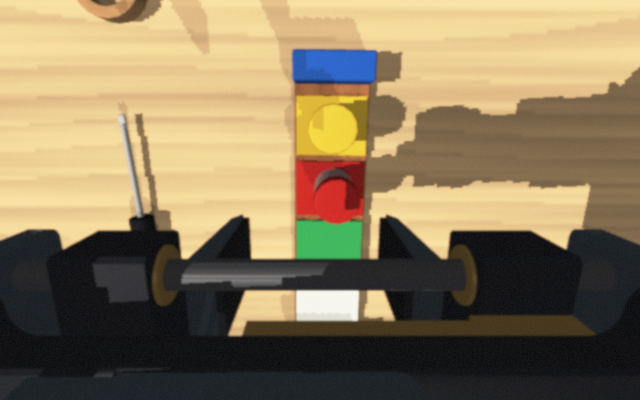

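Red lid is at (336,200), which puts red at about (0.577, -0.1945). Descending.

Request:
move_arm([
  {"translation": [0,0.05,0],"roll": 0},
  {"translation": [0,0.085,0.05],"roll": 0},
  {"translation": [0,0.085,0.18],"roll": 0},
  {"translation": [0,0.085,0.32],"roll": 0},
  {"translation": [0,0.085,0.44],"roll": 0},
  {"translation": [0,0.085,0.498],"roll": 0},
  {"translation": [0,0.085,0.498],"roll": 0},
  {"translation": [0,0.085,0.498],"roll": 0},
])

```text
time: 14.68
tool_pos: [0.5771, -0.1956, 0.0401]
tool_rot: [[1.0, 0.003, -0.0], [0.003, -1.0, 0.0], [-0.0, -0.0, -1.0]]
ft_force: [0.1, 0.2, 0.6]
opening: 0.0683
```

Request:
move_arm([
  {"translation": [0,0,0],"roll": 0},
  {"translation": [0,0,0],"roll": 0},
  {"translation": [0,0,0],"roll": 0},
  {"translation": [0,0,0],"roll": 0},
  {"translation": [0,0,0],"roll": 0},
  {"translation": [0,0,0],"roll": 0},
  {"translation": [0,0,0],"roll": 0},
], grip=1)

```text
time: 15.27
tool_pos: [0.5774, -0.1958, 0.0408]
tool_rot: [[1.0, 0.002, 0.001], [0.002, -1.0, -0.0], [0.001, 0.0, -1.0]]
ft_force: [-1.3, 0.6, 3.4]
opening: 0.0374
```

Request:
move_arm([
  {"translation": [0,0,-0.05],"roll": 0},
  {"translation": [0,0,-0.15],"roll": 0},
  {"translation": [0,-0.05,-0.3],"roll": 0},
  {"translation": [0,-0.15,-0.42],"roll": 0},
  {"translation": [0,-0.3,-0.5],"roll": 0},
  {"translation": [0,-0.46,-0.5],"roll": 0},
  {"translation": [0,-0.62,-0.5],"roll": 0},
  {"translation": [0,-0.78,-0.5],"roll": 0},
  {"translation": [0,-0.92,-0.5],"roll": 0},
  {"translation": [0,-1,-0.5],"roll": 0},
])

```text
time: 16.1
tool_pos: [0.576, 0.0072, 0.1405]
tool_rot: [[1.0, 0.004, -0.0], [0.004, -1.0, 0.001], [-0.0, -0.001, -1.0]]
ft_force: [-0.4, 0.3, -1.6]
opening: 0.0372
```

Request:
move_arm([
  {"translation": [0,-0.1,0],"roll": 0},
  {"translation": [0,-0.25,0],"roll": 0.01},
  {"translation": [0.01,-0.4,0],"roll": 0.02},
  {"translation": [0.02,-0.55,0],"roll": 0.024},
  {"translation": [0.03,-0.7,0],"roll": 0.024},
  {"translation": [0.03,-0.84,0],"roll": 0.024},
  {"translation": [0.03,-0.95,0],"roll": 0.024},
  {"translation": [0.03,-1,0],"roll": 0.024},
  {"translation": [0.03,-1,0],"roll": 0.024},
  {"translation": [0.03,-1,0],"roll": 0.024},
])

```text
time: 16.93
tool_pos: [0.5818, 0.2037, 0.1401]
tool_rot: [[0.997, -0.072, -0.0], [-0.072, -0.997, -0.001], [-0.0, 0.001, -1.0]]
ft_force: [0.5, -0.6, -1.9]
opening: 0.0372
```

Request:
move_arm([
  {"translation": [-0.007,-0.05,0],"roll": 0},
  {"translation": [-0.009,-0.088,0.05],"roll": 0},
  {"translation": [-0.009,-0.088,0.15],"roll": 0},
  {"translation": [-0.009,-0.088,0.27],"roll": 0},
  {"translation": [-0.009,-0.088,0.38],"roll": 0},
  {"translation": [-0.009,-0.088,0.46],"roll": 0},
  {"translation": [-0.009,-0.088,0.51],"roll": 0},
  {"translation": [-0.009,-0.088,0.53],"roll": 0},
  {"translation": [-0.009,-0.088,0.54],"roll": 0},
  {"translation": [-0.009,-0.088,0.543],"roll": 0},
  {"translation": [-0.009,-0.088,0.543],"roll": 0},
  {"translation": [-0.009,-0.088,0.543],"roll": 0},
])

```text
time: 17.93
tool_pos: [0.5824, 0.2222, 0.0326]
tool_rot: [[0.997, -0.073, 0.002], [-0.073, -0.997, 0.001], [0.002, -0.001, -1.0]]
ft_force: [0.1, -0.3, -1.1]
opening: 0.037
```

Request:
move_arm([
  {"translation": [0,0,0.004],"roll": 0},
  {"translation": [0,0,0.007],"roll": 0},
  {"translation": [0,0,0.007],"roll": 0},
  {"translation": [0,0,0.007],"roll": 0},
])

```text
time: 18.27
tool_pos: [0.5821, 0.2222, 0.0308]
tool_rot: [[0.997, -0.073, 0.001], [-0.073, -0.997, 0.0], [0.001, -0.001, -1.0]]
ft_force: [0.2, 0.2, 2.5]
opening: 0.0371
```

Request:
move_arm([
  {"translation": [0,0,0.001],"roll": 0},
  {"translation": [0,0,0],"roll": 0},
  {"translation": [0,0,0],"roll": 0},
  {"translation": [0,0,0],"roll": 0},
  {"translation": [0,0,-0.05],"roll": 0},
  {"translation": [0,0,-0.2],"roll": 0},
  {"translation": [0,0,-0.38],"roll": 0},
  {"translation": [0,0.15,-0.5],"roll": 0},
  {"translation": [0,0.32,-0.55],"roll": 0},
  {"translation": [0,0.5,-0.55],"roll": 0},
  {"translation": [0,0.7,-0.55],"roll": 0},
  {"translation": [0,0.85,-0.55],"roll": 0},
  {"translation": [0,0.95,-0.55],"roll": 0},
  {"translation": [0,1,-0.55],"roll": 0},
], grip=-0.5)

```text
time: 19.43
tool_pos: [0.5668, 0.0199, 0.141]
tool_rot: [[0.997, -0.076, 0.001], [-0.076, -0.997, -0.001], [0.001, 0.001, -1.0]]
ft_force: [-0.6, -0.7, 0.4]
opening: 0.0685
```

```bash
python3 - <<'E'
from h import *
w=arm.snapshot("side");cv2.imwrite("pics/s8.png",cv2.resize(w[140:360,180:420,::-1],None,fx=2.4,fy=2.4))
s=arm.read_state(); print(s["tool_pos"],s["ft_force"],s["opening"]); print(s["tool_rot"][:2,:2])
E
```

```text
[0.56680842 0.01947915 0.14087002] [-1.54484596 -1.2624969   0.35899491] 0.06854491067334234
[[ 0.99711955 -0.07584328]
 [-0.0758424  -0.99711895]]
```

View pics/s8.png

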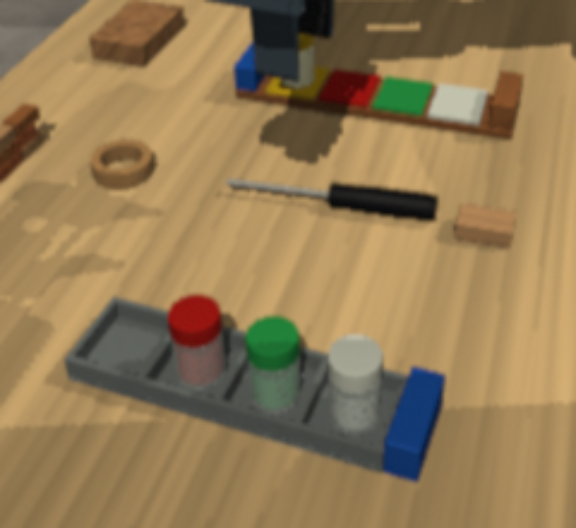

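Three pots are placed upright. Now yellow.

Request:
move_arm([
  {"translation": [0.05,0.1,0],"roll": 0},
  {"translation": [0.12,0.27,0],"roll": -0.01},
  {"translation": [0.2,0.45,0],"roll": -0.02},
  {"translation": [0.28,0.62,0],"roll": -0.024},
  {"translation": [0.35,0.8,0],"roll": -0.024},
  {"translation": [0.39,0.93,0],"roll": -0.024},
  {"translation": [0.41,1,0],"roll": -0.024},
  {"translation": [0.41,1,0],"roll": -0.024},
  {"translation": [0.41,1,0],"roll": -0.024},
])

```text
time: 20.23
tool_pos: [0.6342, -0.1818, 0.14]
tool_rot: [[1.0, 0.002, -0.001], [0.002, -1.0, 0.001], [-0.001, -0.001, -1.0]]
ft_force: [-0.8, 0.0, 0.7]
opening: 0.0686
```

```bash
python3 - <<'E'
from h import *
s=arm.read_state(); m=arm.camera_model("wrist");w=arm.snapshot("wrist");cv2.imwrite("pics/w9.png",w[:,:,::-1]);np.savez("w9.npz",**m)
print(arm.read_state()["tool_pos"]); print(s["tool_rot"][:2,:2],s["joints"])
print(proj("wrist",(.633,-.192,.078),m))
E
```

```text
[ 0.63399861 -0.18114939  0.14008277]
[[ 0.99999777  0.00203543]
 [ 0.00203618 -0.99999704]] [-1.70332165e+01  2.76081127e+01  8.15272270e+01  6.73593888e-02
  7.09179475e+01  7.28280896e+01]
[327.44046724 203.84861602]
```

View pics/w9.png

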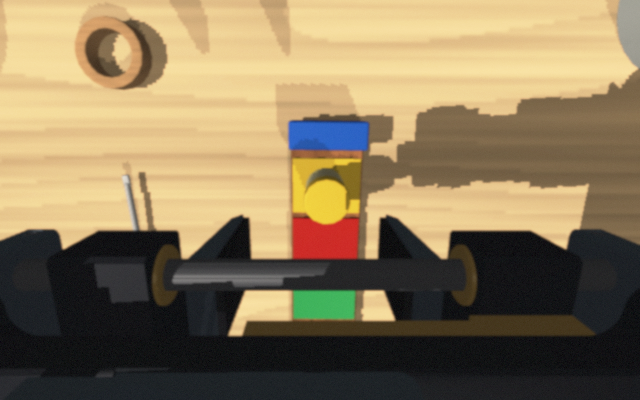

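Yellow lid is at (326,201) against a prediction of (327,204). Grasp and carry.

Request:
move_arm([
  {"translation": [0,0.03,0],"roll": 0},
  {"translation": [0,0.053,0.05],"roll": 0},
  {"translation": [0,0.053,0.18],"roll": 0},
  {"translation": [0,0.053,0.32],"roll": 0},
  {"translation": [0,0.053,0.44],"roll": 0},
  {"translation": [0,0.053,0.5],"roll": 0},
  {"translation": [0,0.053,0.5],"roll": 0},
  {"translation": [0,0.053,0.5],"roll": 0},
])

```text
time: 20.95
tool_pos: [0.6342, -0.1932, 0.04]
tool_rot: [[1.0, 0.003, -0.0], [0.003, -1.0, 0.0], [-0.0, -0.0, -1.0]]
ft_force: [0.4, -0.5, 1.0]
opening: 0.0687
```

Request:
move_arm([
  {"translation": [0,0,0],"roll": 0},
  {"translation": [0,0,0],"roll": 0},
  {"translation": [0,0,0],"roll": 0},
  {"translation": [0,0,0],"roll": 0},
  {"translation": [0,0,0],"roll": 0},
  {"translation": [0,0,0],"roll": 0},
  {"translation": [0,0,0],"roll": 0},
], grip=1)

```text
time: 21.53
tool_pos: [0.6346, -0.1936, 0.0409]
tool_rot: [[1.0, 0.002, 0.001], [0.002, -1.0, -0.0], [0.001, 0.0, -1.0]]
ft_force: [-0.2, 1.1, 3.1]
opening: 0.0373
```

Request:
move_arm([
  {"translation": [0,0,-0.05],"roll": 0},
  {"translation": [0,0,-0.15],"roll": 0},
  {"translation": [0,-0.05,-0.3],"roll": 0},
  {"translation": [0,-0.15,-0.42],"roll": 0},
  {"translation": [0,-0.3,-0.5],"roll": 0},
  {"translation": [0,-0.46,-0.5],"roll": 0},
  {"translation": [0,-0.62,-0.5],"roll": 0},
  {"translation": [0,-0.78,-0.5],"roll": 0},
  {"translation": [0,-0.92,-0.5],"roll": 0},
  {"translation": [0,-1,-0.5],"roll": 0},
])

```text
time: 22.37
tool_pos: [0.6332, 0.0095, 0.1405]
tool_rot: [[1.0, 0.004, -0.0], [0.004, -1.0, 0.001], [-0.0, -0.001, -1.0]]
ft_force: [-0.0, 0.6, -0.8]
opening: 0.0372
```

Request:
move_arm([
  {"translation": [0,-0.1,0],"roll": 0},
  {"translation": [0,-0.25,0],"roll": 0.01},
  {"translation": [0.01,-0.4,0],"roll": 0.02},
  {"translation": [0.02,-0.55,0],"roll": 0.024},
  {"translation": [0.03,-0.7,0],"roll": 0.024},
  {"translation": [0.03,-0.84,0],"roll": 0.024},
  {"translation": [0.03,-0.95,0],"roll": 0.024},
  {"translation": [0.03,-1,0],"roll": 0.024},
  {"translation": [0.03,-1,0],"roll": 0.024},
  {"translation": [0.03,-1,0],"roll": 0.024},
])

```text
time: 23.2
tool_pos: [0.6391, 0.2058, 0.1401]
tool_rot: [[0.997, -0.072, -0.0], [-0.072, -0.997, -0.001], [-0.0, 0.001, -1.0]]
ft_force: [-0.7, -0.5, -1.4]
opening: 0.0369
```

Request:
move_arm([
  {"translation": [0.005,-0.03,0],"roll": 0},
  {"translation": [0.005,-0.056,0.05],"roll": 0},
  {"translation": [0.005,-0.056,0.15],"roll": 0},
  {"translation": [0.005,-0.056,0.27],"roll": 0},
  {"translation": [0.005,-0.056,0.38],"roll": 0},
  {"translation": [0.005,-0.056,0.46],"roll": 0},
  {"translation": [0.005,-0.056,0.51],"roll": 0},
  {"translation": [0.005,-0.056,0.53],"roll": 0},
  {"translation": [0.005,-0.056,0.54],"roll": 0},
  {"translation": [0.005,-0.056,0.543],"roll": 0},
  {"translation": [0.005,-0.056,0.543],"roll": 0},
  {"translation": [0.005,-0.056,0.543],"roll": 0},
])

```text
time: 24.2
tool_pos: [0.6419, 0.2177, 0.0327]
tool_rot: [[0.997, -0.073, 0.002], [-0.073, -0.997, 0.001], [0.002, -0.001, -1.0]]
ft_force: [0.0, 0.9, 0.2]
opening: 0.0371
```

Request:
move_arm([
  {"translation": [0,0,0.004],"roll": 0},
  {"translation": [0,0,0.008],"roll": 0},
  {"translation": [0,0,0.008],"roll": 0},
  {"translation": [0,0,0.008],"roll": 0},
])

```text
time: 24.53
tool_pos: [0.6417, 0.2178, 0.0309]
tool_rot: [[0.997, -0.073, 0.002], [-0.073, -0.997, 0.0], [0.002, -0.001, -1.0]]
ft_force: [0.2, -0.5, 3.3]
opening: 0.0373
```

Request:
move_arm([
  {"translation": [0,0,0.001],"roll": 0},
  {"translation": [0,0,0],"roll": 0},
  {"translation": [0,0,0],"roll": 0},
  {"translation": [0,0,0],"roll": 0},
  {"translation": [0,0,-0.05],"roll": 0},
  {"translation": [0,0,-0.2],"roll": 0},
  {"translation": [0,0,-0.38],"roll": 0},
  {"translation": [0,0.15,-0.5],"roll": 0},
  {"translation": [0,0.32,-0.55],"roll": 0},
  {"translation": [0,0.5,-0.55],"roll": 0},
  {"translation": [0,0.7,-0.55],"roll": 0},
  {"translation": [0,0.85,-0.55],"roll": 0},
  {"translation": [0,0.95,-0.55],"roll": 0},
  {"translation": [0,1,-0.55],"roll": 0},
], grip=-0.5)

```text
time: 25.7
tool_pos: [0.6262, 0.0152, 0.1408]
tool_rot: [[0.997, -0.076, 0.001], [-0.076, -0.997, -0.001], [0.001, 0.001, -1.0]]
ft_force: [-0.3, 0.1, -0.5]
opening: 0.0684
```

Request:
move_arm([
  {"translation": [0,0.1,0],"roll": 0},
  {"translation": [0,0.27,0],"roll": 0},
  {"translation": [0,0.45,0],"roll": 0},
  {"translation": [0,0.62,0],"roll": 0},
  {"translation": [0,0.8,0],"roll": 0},
  {"translation": [0,0.93,0],"roll": 0},
  {"translation": [0,1,0],"roll": 0},
  {"translation": [0,1,0],"roll": 0},
  {"translation": [0,1,0],"roll": 0},
])

```text
time: 26.45
tool_pos: [0.6121, -0.1806, 0.14]
tool_rot: [[0.997, -0.074, 0.0], [-0.074, -0.997, 0.001], [0.0, -0.001, -1.0]]
ft_force: [-0.3, 0.5, 0.2]
opening: 0.0686
```

```bash
python3 - <<'E'
from h import *
for n in("side","top"):
    w=arm.snapshot(n);cv2.imwrite(f"pics/{n}10.png",w[:,:,::-1])
a=cv2.imread("pics/side10.png")[190:360,180:400];b=cv2.imread("pics/top10.png")[130:300,140:260]
cv2.imwrite("pics/m10.png",np.hstack([cv2.resize(a,None,fx=2.3,fy=2.3),cv2.resize(b,None,fx=2.3,fy=2.3)]))
# lid positions in rack, predicted in top view
for x in(-.09,-.03,.03,.09):
    c=np.array([.5514+.9972*x,.2240-.075*x,.068]); print(proj("top",c).round(1),proj("side",c).round(1))
s=arm.read_state();print(s["time"],s["tool_pos"],s["ft_force"])
E
```

```text
[179.9 252.5] [327.9 287. ]
[184.2 221.5] [293.5 277.9]
[188.4 191.4] [260.9 269.2]
[192.4 162. ] [229.9 261. ]
26.55 [ 0.61212112 -0.17956637  0.14003196] [-0.68220949  0.15688726  0.34806092]
```

View pics/m10.png

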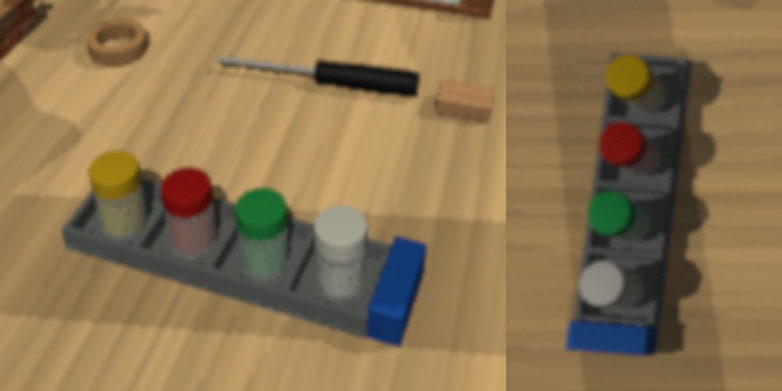

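All four lids in the top view are within 2 px (about 4 mm) of their predicted in-pocket positions: yellow (193,163), red (190,193), green (186,222) and white (182,253). They stand upright, the gripper is clear, and 26.5 s have elapsed. Handing in.

```bash
python3 -c "
from workcell import arm
print(arm.sign_off())"
```

```text
the job is handed in; nothing more can be done
None
```

All four pots are in the rack in reverse order, and I handed the job in at about 26.6 s. From the rack's blue end they run white, green, red, yellow. Each was lowered until the wrist force showed floor contact (about 2.5–6 N), then released.

The last side and top pictures show all four upright, one per pocket. In the top view each lid is within about 2 px (roughly 4 mm) of where a pot in the middle of its pocket should appear. The gripper was empty and well clear.

My first try at fitting circles to the lids in the wrist picture failed because the colour masks merged with the tiles. I used lid centres read by eye instead; they agreed across the views to within about 5 mm. The rack centre differed by about 2 mm between views, and I used a value between them, close to the wrist camera's. No other check failed.

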